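# Close the sachet box: fold the lid over and tuck it under the lip

## Task

Close the white sachet box with your fingertips: fold its open lid over until it lies flat, then, keeping it pressed down, push it by its ridge so that its front edge slides fully home beneath the retaining lip, and let go. Be gentle: push and press only, do not pinch the lid, do not lift, tip or shove the box, and leave the shaker, the loose sachet and the glass cup standing as they are.

Things in the scene. Friction and masses are not known exactly. Their poses are not given: they have to be found in the camera images.
- sachet_box: White plastic open-topped box, 140 (x) x 92 (y) x 48 mm high, about 0.9 kg, loose on rubber feet, drink sachets inside. Origin: centre of its underside; z up. The lid is hinged across the +x end; the retaining lip stands over the -x end. Offsets below are in this box's frame.
- lid (a joint): Hinge angle of the lid (rad): 0 = folded over flat towards -x (its top then 52 mm above the worktop), 1.57 upright, more = leaning back over the +x end. Starts at 1.5 to 1.95. White plate, 3 mm thick, 78 mm wide, reaching 100 mm from the hinge axis, its last 14 mm a 56 mm wide tongue. Springy: under 0.1 N m folds it; let go flat but untucked it springs up to about 1.2.
- lid_slide (a joint): How far the hinge pin and lid have slid in their slots towards the lip, -x (m): 0 = back (start), 0.018 = stop. About 2 N moves it and it stays where left. At 0 the flat lid's edge is 8 mm short of the lip and swings down freely past it; at 0.018 it is 10 mm beneath the lip with 4.5 mm play in height. Slid forward too soon, the lid lands on top of the lip.
- lid_hinge (a point): Point on the lid's hinge axis, mid-width: x = +52 mm less the slide, y = 0, 50.5 mm above the box's underside. The axis runs along the box's y.
- lid_edge (a point): Middle of the lid's free edge (end of the tongue), mid-thickness, 100 mm from the hinge axis.
- lid_press (a point): Point on the lid's outer face (on top when closed), mid-width, 50 mm from the hinge axis: a good place to press and push from. On the free-edge side of it a ridge crosses the face, 60 mm long, 5 mm thick, 7 mm high, centred 72 mm from the hinge axis.
- lip_edge (a point): Middle of the retaining lip's inner edge, on its underside: x = -56 mm, 56.5 mm above the worktop. The lip is a 3 mm thick plate across the box, reaching 14 mm inward from the end wall; its inner rim is flared upward, to about 61 mm high and 3 mm farther in.
- shaker_a: Bystander: glass shaker with a grey top, 44 mm across, 90 mm tall, standing beside the box on its -y side. Origin: centre of its underside.
- sachet_0: Bystander: loose flat red drink sachet, 30 x 75 x 9 mm, lying beside the box on its +y side. Origin: centre of its underside.
- glass_cup: Bystander: clear glass cup, 72 mm across, 62 mm tall, standing farther out to the robot's right of the box. Origin: centre of its underside.

How it is judged:
By the outcome, as a careful person would: the job done as asked, in the order asked, and still so for the second after the job is handed in, with the robot touching nothing.
It also fails if it takes over 35 s, if anything falls off the work surface, if the arm or the gripper's body presses on something with over 40 N, if the wrist force passes 120 N, or if a joint passes its speed limit or range.

## Robot

A 6-joint arm with a two-finger parallel gripper is mounted at the origin on a cart in front of the work surface, level with it; the furniture and walls round the work are solid. World frame = base frame: x ahead of the robot, y to its left, z up, the work surface at z = 0. Lengths are in m, angles in degrees, forces in N, time in s.
With the tool pointing down it reaches from about 0.35 to 0.875 m from the base axis. Payload 4.2 kg.
Tool frame: the origin (TCP) lies midway between the tips of the shut fingers; the grasp point (between the pads) lies 19 mm behind it; z points along the fingers, y is the line along which they close (so a half turn about z gives the same grasp; the last joint's range is limited). The gripper opens to 87 mm and grips with 3 to 60 N. Pads are 19 mm wide; open, the fingers measure 117 mm over their backs; the gripper's body (75 mm by 190 mm) begins 51 mm behind the grasp point.
Start: joints at [-57.09, 22.042, 0.453, 0, -68.411, -14.817], TCP at [0.194, -0.594, 0.223] pointing down, gripper open.
Joint ranges: [-179.83, 179.83], [-69.29, 118.12], [-61.27, 80.66], [-181.25, 117.63], [-171.15, -9.14], [-177.46, 177.46]. Speed limits (degrees/s): [159.86, 159.86, 180, 180, 180, 180].

## Interface

Orientations are given as a 3x3 rotation matrix whose columns are the frame's x, y, z axes.
In Python, from station import r, cams gives the robot as it stands.
- The arm moves only by the tool play_rows, never from a script. Its argument "commands" is text: rows parted by semicolons, each of 6 numbers parted by spaces: the shift along the world's x, y, z normalised to -1 to 1, where 1 is 30 mm, then the turn, a rotation vector about the world's x, y, z normalised to -1 to 1, where 1 is 0.15 rad. A call has 1 to 20 rows; each row shifts and turns the commanded pose from where the row before left it; what a row does not reach is not made up. A row lasts 1/10 s, in which the tool goes at most 50 mm and 8.59 degrees, less where a joint would pass 70% of its speed; a pose out of reach is approached as far as the arm can. A call with a number of a shift or a turn outside -1 to 1 is refused whole. A call with a gripper value outside its range is refused whole. "grip" is the finger opening in mm, from 0 to 87, set as the call begins (left out, the last holds). The fingers move at their own pace and stop on an object; the grip force is fixed at half the most. Time passes only in rows, so rows that do not move let the fingers close. It gives the time, the measured TCP pose, the force, the opening and the grip force at its end, in the units of the state.
- r.sense(): the state, without advancing time (a new reading comes with each control period).
- cams.capture(name): name is "side" or "top" or "wrist"; returns (picture, depth): 384x512x3 uint8, blue, green, red; 384x512 float32, m along the optical axis (not along the pixel's ray), 0 where there is no reading.
- cams.camera_info(name): a dict with "mtx" (3x3 intrinsics, pixels), "R" (3x3) and "t" (3): a world point X has camera coordinates R X + t. Camera axes: x right, y down, z forward; pixel columns grow to the right and rows downward; lengths in m; the calibration is good to about 2 mm. The wrist camera is an equidistant fisheye: a pixel r from the principal point sees the ray r / f radians off the axis. A picture is of the moment at which its call begins: read the wrist's pose just before it. camera_info takes no time and is no camera call; for the wrist camera it gives the pose at the moment of the call.
- r.finish_job(): hands the job in; it is judged then, once.
The state is a dict: "time_s": time; "joints": joint angles; "joint_velocities": joint speeds; "effort": joint torques, N m; "tcp_pos": TCP position; "ee_rot": TCP orientation; "wrist_force": force on the tool from outside, world axes, zero at the start; "moment": the same for the moment, N m; "gripper_width": opening from 0.0 (shut) to 1.0 (fully open); "gripper_force": force on a finger pad.
Only numpy, scipy, OpenCV 4.12 (cv2) and the standard library are available. Lean on these libraries where they do the work, as an engineer would, in place of code of your own. Each camera call takes 0.05 s, during which the arm holds its last target. There are 200 camera calls.

## Working session

There is one attempt and no reset: what is moved stays moved. The work goes in short steps, Python scripts to look and compute and a tool call to move; the robot and the scene stay as the last step left them, time stands still between calls to the robot, and variables do not carry over. Pictures are saved under pics/ and viewed, at most 11 in all, crops included, and the job is handed in when it is done.

Besides the shell and the picture viewer there is one more tool, called after ">>>" by a JSON object that holds its "op" and its "data". play_rows: Moves the arm, as the interface text tells. Scaled input: -1 to 1 covers 30 mm each way for a shift and 0.15 rad each way for a turn. Its arguments: {"type":"object","properties":{"commands":{"type":"string"},"grip":{"type":"number"}},"required":["commands"]}

```bash
mkdir -p pics; cat > h.py <<'E'
import numpy as np,cv2
from station import r,cams
def snap(n,f):
    p,d=cams.capture(n); cv2.imwrite('pics/'+f+'.png',p); np.save('pics/'+f+'.npy',d); return p,d
def pt(n,d,u,v,w=1):
    i=cams.camera_info(n); K,R,t=[np.array(i[k]) for k in('mtx','R','t')]
    q=d[v-w:v+w+1,u-w:u+w+1]; z=np.median(q[q>0])
    return R.T@(z*np.linalg.inv(K)@[u,v,1]-t)
def proj(n,X):
    i=cams.camera_info(n); K,R,t=[np.array(i[k]) for k in('mtx','R','t')]
    c=K@(R@np.array(X)+t); return c[:2]/c[2]
E
python3 - <<'E'
from h import *
a,_=snap('top','t0');b,_=snap('side','s0')
print(r.sense()); 
for n in('top','side'):
    i=cams.camera_info(n);print(n,-np.array(i['R']).T@i['t'])
E
```

```text
{'time_s': 0.1, 'joints': array([-5.70891539e+01,  2.20893409e+01,  3.87808940e-01, -2.52845618e-02,
       -6.84109876e+01, -1.48160751e+01]), 'joint_velocities': array([ 0.08291978, -0.00218716,  0.16360294,  0.08259332, -0.02644283,
        0.10765012]), 'effort': array([-1.23853724e-04, -3.91691279e+01,  1.87936199e+01,  4.23183650e+00,
        1.34538417e-02, -8.27317172e-05]), 'tcp_pos': array([ 0.19396534, -0.59357928,  0.22153899]), 'ee_rot': array([[-9.50594587e-01, -3.10434227e-01, -7.22511040e-04],
       [-3.10435050e-01,  9.50592750e-01,  1.87159631e-03],
       [ 1.05806203e-04,  2.00342207e-03, -9.99997988e-01]]), 'wrist_force': array([-0.27885065,  0.4252224 ,  0.49711908]), 'moment': array([-0.0203231 ,  0.01349009,  0.02126396]), 'gripper_force': 0.0, 'gripper_width': 0.9990829566853128}
top [ 0.42849453 -0.33382619  0.92473736]
side [ 0.1252402  -1.07089679  0.65079798]
```

View pics/t0.png

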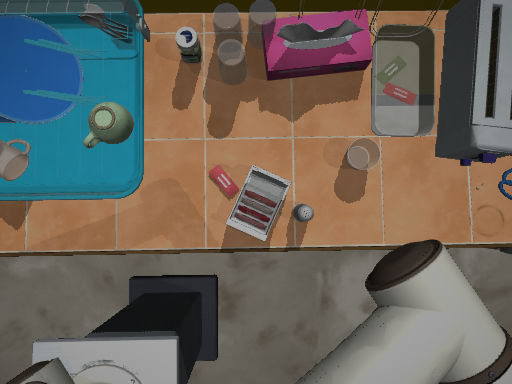

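View pics/s0.png

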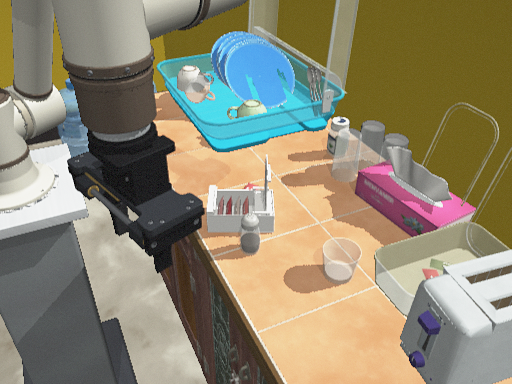

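```bash
python3 - <<'E'
from h import *
p=cv2.imread('pics/t0.png');q=cv2.imread('pics/s0.png')
A=cv2.resize(p[150:250,200:320],None,fx=6,fy=6,interpolation=2)
B=cv2.resize(q[140:260,190:290],None,fx=5,fy=5,interpolation=2)
cv2.imwrite('pics/t1.png',A);cv2.imwrite('pics/s1.png',B)
d=np.load('pics/t0.npy')
for n in('top','side'):
    i=cams.camera_info(n);print(np.round(i['R'],2).tolist(),i['mtx'][0])
for uv in [(303,212),(223,182),(360,155),(258,205)]:print(uv,pt('top',d,*uv).round(4))
E
```

```text
[[-0.02, -1.0, 0.01], [-1.0, 0.01, -0.06], [0.06, -0.01, -1.0]] [407.23032853   0.         257.57090493]
[[0.9, -0.43, 0.01], [-0.25, -0.54, -0.81], [0.35, 0.73, -0.59]] [467.3910575    0.         250.37513477]
(303, 212) [ 0.4264 -0.4373  0.0874]
(223, 182) [ 0.4964 -0.2681  0.0087]
(360, 155) [ 0.5537 -0.5804  0.0058]
(258, 205) [ 0.443  -0.3457  0.0355]
```

View pics/t1.png

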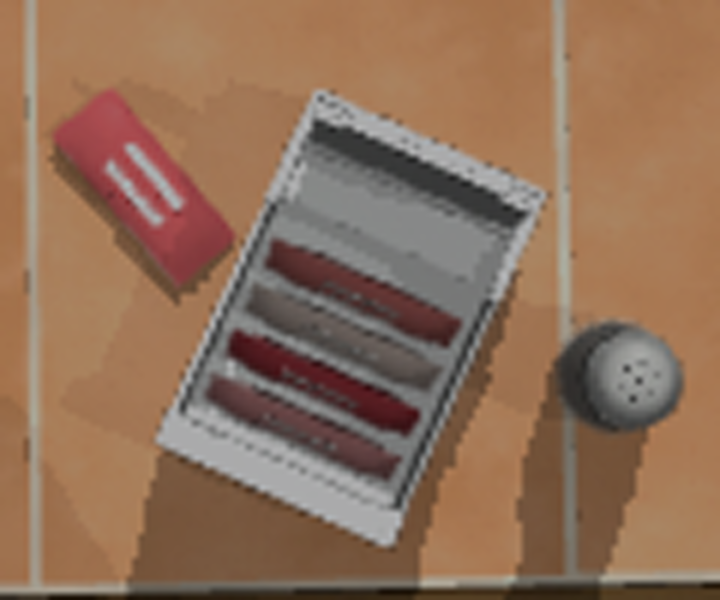

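View pics/s1.png

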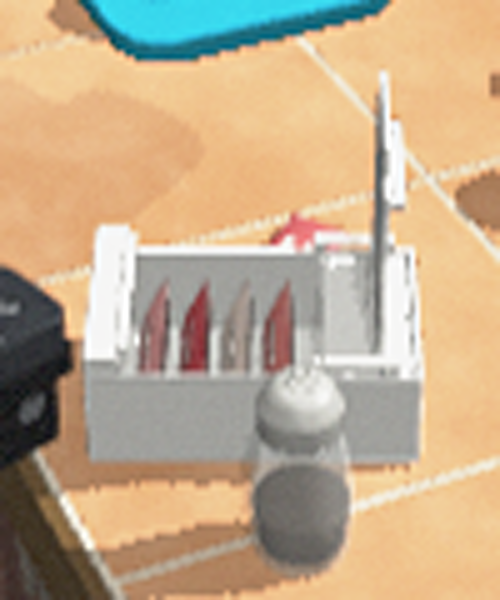

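```bash
cat > fit.py <<'E'
from h import *
import sys
def cloud(n,d):
    i=cams.camera_info(n); K,R,t=[np.array(i[k]) for k in('mtx','R','t')]
    v,u=np.indices(d.shape); P=np.stack([u,v,np.ones_like(u)],-1).reshape(-1,3)@np.linalg.inv(K).T*d.reshape(-1,1)
    return ((P-t)@R)[d.reshape(-1)>0]
E
python3 - <<'E'
from fit import *
for n,f in(('top','t0'),('side','s0')):
    C=cloud(n,np.load(f'pics/{f}.npy'))
    C=C[(abs(C[:,0]-.45)<.15)&(abs(C[:,1]+.345)<.12)]
    m=(C[:,2]>.04)&(C[:,2]<.066)&(np.hypot(C[:,0]-.426,C[:,1]+.437)>.04)
    (c,wh,a)=cv2.minAreaRect(C[m][:,:2].astype(np.float32)); print(n,m.sum(),c,wh,a)
    print(cv2.boxPoints((c,wh,a)).round(4).tolist())
    m=(C[:,2]>.07)&(np.hypot(C[:,0]-.426,C[:,1]+.437)>.04); L=C[m]
    print(m.sum(),L.min(0),L.max(0),L.mean(0)); 
    for lo in np.arange(.07,.16,.015):
        q=L[(L[:,2]>lo)&(L[:,2]<lo+.015)]
        if len(q):print(lo,len(q),q.mean(0).round(4))
d=np.load('pics/t0.npy')
for u,v in[(318,92),(545,192),(395,547),(158,440)]:
    c=np.array([350,320]);p=c+(np.array([u,v])-c)*.96
    x=(p/6+[200,150]).round().astype(int);print(x,pt('top',d,*x).round(4))
E
```

```text
top 1021 (0.44879695773124695, -0.346122145652771) (0.09216004610061646, 0.1401226967573166) 64.86331939697266
[[0.36579999327659607, -0.3580999970436096], [0.4925999939441681, -0.41760000586509705], [0.5317999720573425, -0.334199994802475], [0.4049000144004822, -0.27459999918937683]]
6070 [ 0.30000076 -0.46497811  0.07133878] [ 0.51464011 -0.33373831  0.59809663] [ 0.33441261 -0.43729396  0.54964511]
0.07 27 [ 0.4945 -0.3683  0.0779]
0.085 26 [ 0.4949 -0.3677  0.0926]
0.1 29 [ 0.495  -0.3676  0.1076]
0.115 94 [ 0.4996 -0.3707  0.1239]
0.13 41 [ 0.4962 -0.367   0.1354]
0.14500000000000002 52 [ 0.4965 -0.3683  0.1497]
side 1003 (0.44755658507347107, -0.3476410210132599) (0.09588612616062164, 0.14005014300346375) 65.23686981201172
[[0.36390000581741333, -0.3617999851703644], [0.491100013256073, -0.4205000102519989], [0.5311999917030334, -0.33340001106262207], [0.4041000008583069, -0.27480000257492065]]
180 [ 0.47754059 -0.40600832  0.07196144] [ 0.51422171 -0.33480259  0.15029001] [ 0.49133743 -0.38046594  0.11876808]
0.07 16 [ 0.4835 -0.3916  0.0779]
0.085 20 [ 0.4868 -0.3854  0.0931]
0.1 24 [ 0.4892 -0.3805  0.1077]
0.115 74 [ 0.4951 -0.3781  0.1227]
0.13 20 [ 0.4851 -0.3901  0.1373]
0.14500000000000002 26 [ 0.4956 -0.3691  0.1484]
[253 167] [ 0.5253 -0.3361  0.0465]
[290 183] [ 0.4895 -0.4158  0.0439]
[266 240] [ 0.3644 -0.363  -0.0005]
[228 223] [ 0.4056 -0.2813  0.0585]
```

>>> {"op": "play_rows", "data": {"commands": "0.908 0.592 0 0 0 -0.84;0.908 0.592 0 0 0 -0.84;0.908 0.592 0 0 0 -0.84;0.908 0.592 0 0 0 -0.84;0.908 0.592 0 0 0 -0.84;0.908 0.592 0 0 0 -0.83;0.908 0.592 0 0 0 0;0.908 0.592 0 0 0 0;0.908 0.592 0 0 0 0;0.908 0.592 0 0 0 0;0.908 0.592 0 0 0 0;0.908 0.592 0 0 0 0;0 0 0 0 0 0;0 0 0 0 0 0", "grip": 0}}

```text
time_s: 1.5
tcp_pos: [0.5211, -0.3803, 0.2217]
ee_rot: [[-0.906, 0.424, -0.001], [0.424, 0.906, 0.001], [0.002, 0.0, -1.0]]
wrist_force: [-0.2, -0.0, -0.3]
gripper_width: 0.005
gripper_force: 0.0
```

```bash
cat >> h.py <<'E'
B=np.array([.4485,-.3467]);ex=np.array([.905,-.425]);ey=np.array([.425,.905])
def st():
    s=r.sense();p=s['tcp_pos'];q=p[:2]-B;f=s['wrist_force']
    print('t',round(s['time_s'],2),'tcp',p.round(4),'box',(q@ex).round(4),(q@ey).round(4),'F box',(f[:2]@ex).round(2),(f[:2]@ey).round(2),f[2].round(2),'w',round(s['gripper_width'],3));return s
E
python3 - <<'E'
from h import *
s=st();print(s['ee_rot'].round(3))
p,d=snap('wrist','w0')
p,d=snap('side','s2');cv2.imwrite('pics/s2.png',cv2.resize(p[60:260,130:380],None,fx=3,fy=3))
E
```

```text
t 1.5 tcp [ 0.5211 -0.3803  0.2217] box 0.08 0.0005 F box -0.17 -0.13 -0.29 w 0.005
[[-0.906  0.424 -0.001]
 [ 0.424  0.906  0.001]
 [ 0.002  0.    -1.   ]]
```

View pics/s2.png

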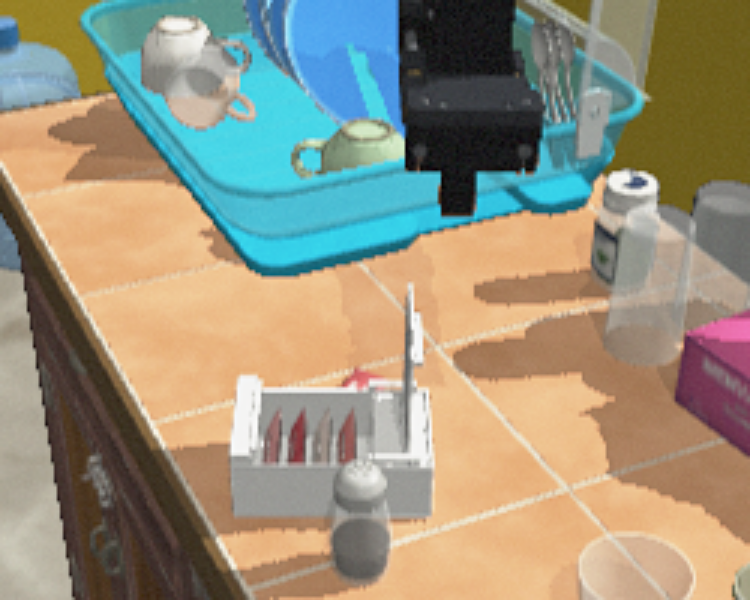

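```bash
python3 - <<'E'
import numpy as np
th=np.linspace(1.5,0.0,19);s=55
X=52-s*np.cos(th)+1.5*np.sin(th)+9.5;Z=50.5+s*np.sin(th)+1.5*np.cos(th)
X=np.r_[80,X];Z=np.r_[105,Z]
X=np.insert(X,1,[72]);Z=np.insert(Z,1,[105])
print(np.c_[X,Z].round(1).tolist())
w=np.c_[.4485e3+.905*X,-346.7-.425*X,Z]/30
c=w.round(2);print('; '.join(' '.join(f'{v:.2f}' for v in q)+' 0 0 0' for q in np.diff(c,axis=0)))
E
```

```text
[[80.0, 105.0], [72.0, 105.0], [59.1, 105.5], [54.5, 105.1], [50.0, 104.3], [45.6, 103.2], [41.3, 101.7], [37.1, 99.8], [33.0, 97.6], [29.2, 95.1], [25.6, 92.2], [22.3, 89.1], [19.2, 85.7], [16.4, 82.0], [14.0, 78.2], [11.8, 74.1], [10.0, 69.9], [8.6, 65.6], [7.5, 61.1], [6.8, 56.6], [6.5, 52.0]]
-0.24 0.11 0.00 0 0 0; -0.39 0.19 0.02 0 0 0; -0.13 0.06 -0.02 0 0 0; -0.14 0.06 -0.02 0 0 0; -0.13 0.07 -0.04 0 0 0; -0.14 0.06 -0.05 0 0 0; -0.12 0.06 -0.06 0 0 0; -0.12 0.06 -0.08 0 0 0; -0.12 0.05 -0.08 0 0 0; -0.11 0.05 -0.10 0 0 0; -0.10 0.05 -0.10 0 0 0; -0.09 0.04 -0.11 0 0 0; -0.08 0.04 -0.13 0 0 0; -0.08 0.04 -0.12 0 0 0; -0.06 0.03 -0.14 0 0 0; -0.06 0.02 -0.14 0 0 0; -0.04 0.02 -0.14 0 0 0; -0.03 0.02 -0.15 0 0 0; -0.02 0.01 -0.15 0 0 0; -0.01 0.00 -0.16 0 0 0
```

>>> {"op": "play_rows", "data": {"commands": "0 0 -0.97 0 0 0;0 0 -0.97 0 0 0;0 0 -0.97 0 0 0;0 0 -0.97 0 0 0;0 0 0 0 0 0"}}

```text
time_s: 2.1
tcp_pos: [0.5171, -0.3802, 0.1017]
ee_rot: [[-0.904, 0.427, -0.009], [0.427, 0.904, 0.005], [0.01, 0.001, -1.0]]
wrist_force: [-0.5, 0.1, -0.8]
gripper_width: 0.001
gripper_force: 0.0
```

>>> {"op": "play_rows", "data": {"commands": "0 0 0 0 0 0;-0.24 0.11 0 0 0 0; -0.19 0.09 0.02 0 0 0;-0.2 0.1 0 0 0 0; -0.13 0.06 -0.02 0 0 0; -0.14 0.06 -0.02 0 0 0; -0.13 0.07 -0.04 0 0 0; -0.14 0.06 -0.05 0 0 0; -0.12 0.06 -0.06 0 0 0; -0.12 0.06 -0.08 0 0 0;0 0 0 0 0 0"}}

```text
time_s: 3.2
tcp_pos: [0.4778, -0.3605, 0.0981]
ee_rot: [[-0.905, 0.425, -0.001], [0.425, 0.905, 0.001], [0.002, 0.0, -1.0]]
wrist_force: [-0.2, 0.5, 0.6]
gripper_width: 0.004
gripper_force: 0.0
```

```bash
python3 - <<'E'
from h import *
st()
p,d=snap('side','s3');cv2.imwrite('pics/s3.png',cv2.resize(p[100:260,180:320],None,fx=4,fy=3.75*4/3.75))
E
```

```text
t 3.2 tcp [ 0.4778 -0.3605  0.0981] box 0.0324 0.0 F box -0.35 0.37 0.56 w 0.004
```

View pics/s3.png

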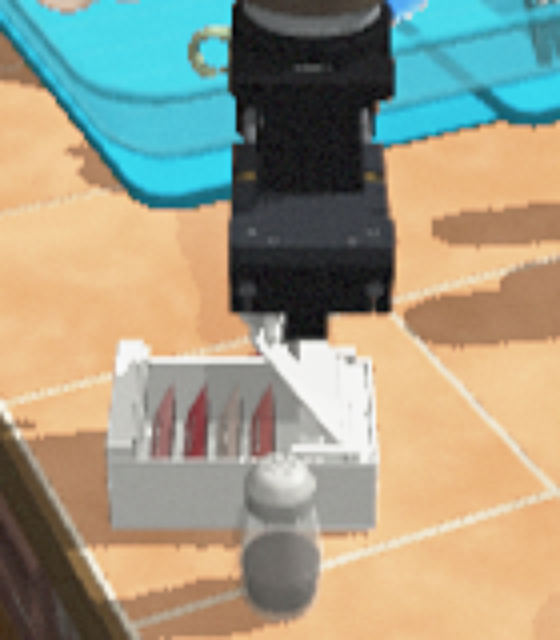

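>>> {"op": "play_rows", "data": {"commands": "-0.12 0.05 -0.08 0 0 0; -0.11 0.05 -0.10 0 0 0; -0.10 0.05 -0.10 0 0 0; -0.09 0.04 -0.11 0 0 0; -0.08 0.04 -0.13 0 0 0; -0.08 0.04 -0.12 0 0 0; -0.06 0.03 -0.14 0 0 0; -0.06 0.02 -0.14 0 0 0; -0.04 0.02 -0.14 0 0 0; -0.03 0.02 -0.15 0 0 0; 0 0 0 0 0 0"}}

```text
time_s: 4.35
tcp_pos: [0.455, -0.3498, 0.0615]
ee_rot: [[-0.905, 0.425, -0.001], [0.425, 0.905, 0.001], [0.002, 0.0, -1.0]]
wrist_force: [-0.5, -0.5, -0.4]
gripper_width: 0.005
gripper_force: 0.2
```

```bash
python3 - <<'E'
from h import *
st()
p,d=snap('side','s4');cv2.imwrite('pics/s4.png',cv2.resize(p[160:240,195:295],None,fx=7,fy=7,interpolation=2))
E
```

```text
t 4.35 tcp [ 0.455  -0.3498  0.0615] box 0.0072 -0.0 F box -0.23 -0.62 -0.43 w 0.005
```

View pics/s4.png

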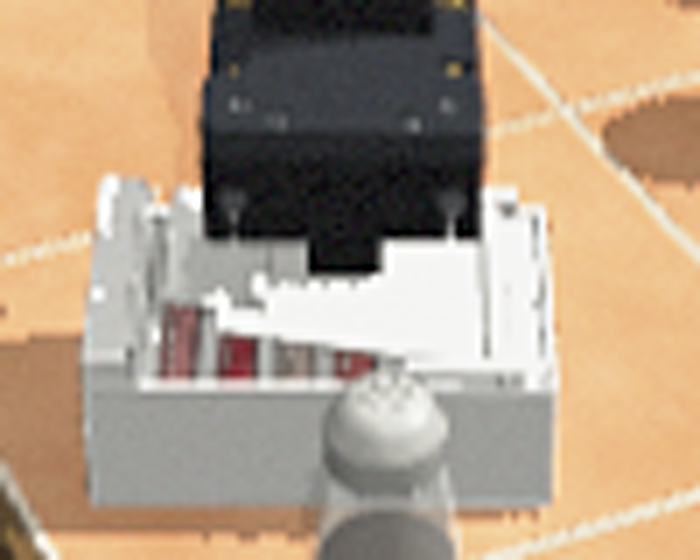

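>>> {"op": "play_rows", "data": {"commands": "-0.02 0.01 -0.15 0 0 0; -0.01 0 -0.14 0 0 0; 0 0 -0.07 0 0 0; 0 0 0 0 0 0; 0 0 0 0 0 0"}}

```text
time_s: 4.9
tcp_pos: [0.4547, -0.3498, 0.0521]
ee_rot: [[-0.905, 0.424, -0.0], [0.424, 0.905, -0.0], [-0.0, -0.0, -1.0]]
wrist_force: [-1.3, 1.3, 4.5]
gripper_width: 0.007
gripper_force: 2.5
```

```bash
python3 - <<'E'
from h import *
st()
E
```

```text
t 4.9 tcp [ 0.4547 -0.3498  0.0521] box 0.0069 -0.0002 F box -1.75 0.66 4.48 w 0.007
```

>>> {"op": "play_rows", "data": {"commands": "-0.09 0.04 0 0 0 0; -0.09 0.04 0 0 0 0;-0.09 0.04 0 0 0 0;-0.09 0.05 0 0 0 0;-0.09 0.04 0 0 0 0;-0.09 0.04 0 0 0 0;0 0 0 0 0 0"}}

```text
time_s: 5.6
tcp_pos: [0.4384, -0.3422, 0.052]
ee_rot: [[-0.905, 0.425, 0.0], [0.425, 0.905, -0.0], [-0.001, -0.0, -1.0]]
wrist_force: [0.8, 0.2, 6.2]
gripper_width: 0.002
gripper_force: 3.0
```

```bash
python3 - <<'E'
from h import *
st()
p,d=snap('side','s5');cv2.imwrite('pics/s5.png',cv2.resize(p[160:240,195:295],None,fx=7,fy=7,interpolation=2))
E
```

```text
t 5.6 tcp [ 0.4384 -0.3422  0.052 ] box -0.0111 -0.0002 F box 0.59 0.54 6.24 w 0.002
```

View pics/s5.png

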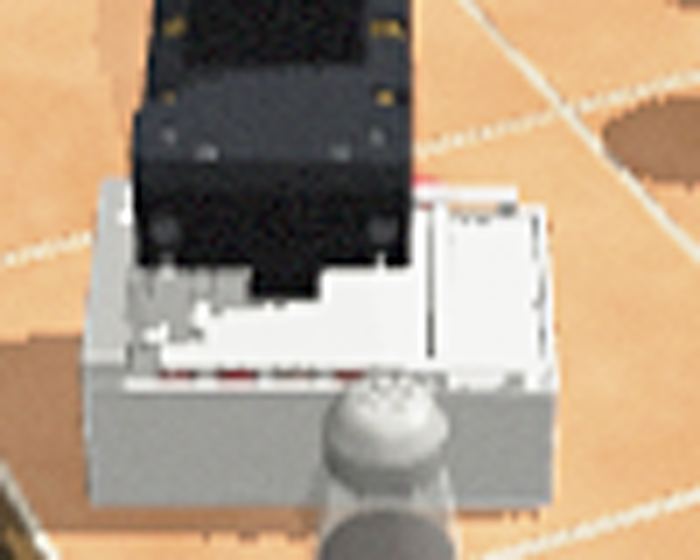

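>>> {"op": "play_rows", "data": {"commands": "-0.09 0.04 0 0 0 0; -0.09 0.04 0 0 0 0;-0.09 0.05 0 0 0 0;0 0 0 0 0 0"}}

```text
time_s: 6.05
tcp_pos: [0.4306, -0.3385, 0.052]
ee_rot: [[-0.905, 0.425, 0.001], [0.425, 0.905, -0.001], [-0.001, -0.0, -1.0]]
wrist_force: [3.6, -0.7, 6.3]
gripper_width: 0.007
gripper_force: 2.8
```

```bash
python3 - <<'E'
from h import *
st()
E
```

```text
t 6.05 tcp [ 0.4306 -0.3385  0.052 ] box -0.0197 -0.0002 F box 3.58 0.88 6.3 w 0.007
```

>>> {"op": "play_rows", "data": {"commands": "-0.06 0.03 0 0 0 0; -0.06 0.03 0 0 0 0;0 0 0 0 0 0"}}

```text
time_s: 6.35
tcp_pos: [0.4271, -0.3367, 0.0519]
ee_rot: [[-0.905, 0.425, 0.001], [0.425, 0.905, -0.001], [-0.001, -0.0, -1.0]]
wrist_force: [3.5, -2.1, 4.6]
gripper_width: 0.004
gripper_force: 2.7
```

>>> {"op": "play_rows", "data": {"commands": "-0.03 0.01 0 0 0 0;-0.03 0.02 0 0 0 0;0 0 0 0 0 0"}}

```text
time_s: 6.65
tcp_pos: [0.4263, -0.3363, 0.052]
ee_rot: [[-0.906, 0.424, 0.003], [0.424, 0.906, -0.002], [-0.003, -0.0, -1.0]]
wrist_force: [4.4, -2.6, 4.1]
gripper_width: 0.011
gripper_force: 3.7
```

```bash
python3 - <<'E'
from h import *
st()
E
```

```text
t 6.65 tcp [ 0.4263 -0.3363  0.052 ] box -0.0246 -0.0 F box 5.14 -0.5 4.14 w 0.011
```

```bash
python3 - <<'E'
from h import *
p,d=snap('side','s6')
a=cv2.resize(p[160:240,195:295],None,fx=7,fy=7,interpolation=2)
cv2.imwrite('pics/s6.png',a)
q=cv2.imread('pics/s0.png')
# box shift: compare front face region lower edges
g=lambda i:cv2.cvtColor(i,6).astype(np.float32)
for sl in [(slice(205,236),slice(203,236)),(slice(205,236),slice(262,282))]:
    print(cv2.phaseCorrelate(g(q)[sl].copy(),g(p)[sl].copy()))
E
```

```text
((0.669655468718247, 0.040849758968230176), 0.4514301299220986)
((0.36910010716496444, 0.32118315315431367), 0.5464402891695499)
```

View pics/s6.png

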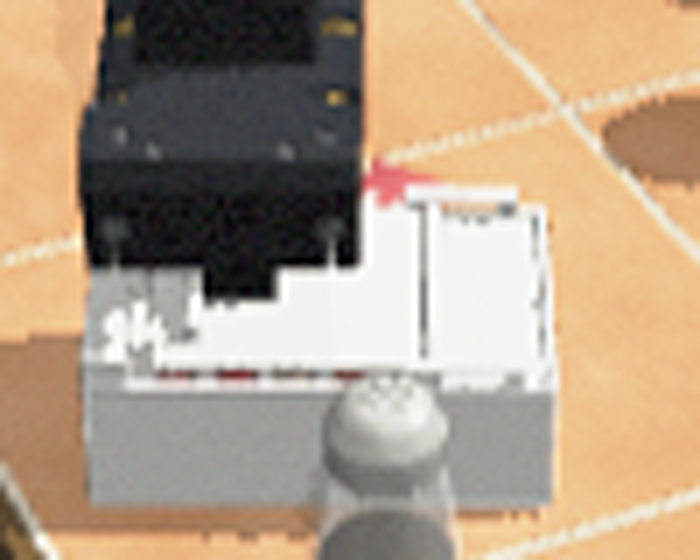

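>>> {"op": "play_rows", "data": {"commands": "-0.03 0.01 -0.02 0 0 0;0 0 0 0 0 0;0 0 0 0 0 0"}}

```text
time_s: 7.0
tcp_pos: [0.4262, -0.3363, 0.0519]
ee_rot: [[-0.906, 0.424, 0.005], [0.424, 0.906, -0.002], [-0.005, -0.0, -1.0]]
wrist_force: [5.2, -2.4, 5.5]
gripper_width: 0.002
gripper_force: 4.3
```

```bash
python3 - <<'E'
from h import *
st()
E
```

```text
t 7.0 tcp [ 0.4262 -0.3363  0.0519] box -0.0246 -0.0001 F box 5.71 0.04 5.52 w 0.002
```

>>> {"op": "play_rows", "data": {"commands": "0.03 -0.015 0.03 0 0 0;0.03 -0.015 0.04 0 0 0;0.01 0 0.08 0 0 0;0 0 0.1 0 0 0;0 0 0.2 0 0 0;0 0 0.3 0 0 0;0 0 0.6 0 0 0;0 0 0.9 0 0 0;0 0 0.9 0 0 0;0 0 0.9 0 0 0;0 0 0 0 0 0"}}

```text
time_s: 8.1
tcp_pos: [0.4265, -0.3367, 0.1764]
ee_rot: [[-0.905, 0.424, 0.004], [0.424, 0.905, -0.002], [-0.004, -0.0, -1.0]]
wrist_force: [-0.1, 0.1, 0.0]
gripper_width: 0.007
gripper_force: 0.0
```

>>> {"op": "play_rows", "data": {"commands": "0 -0.9 0.6 0 0 0;0 -0.9 0.6 0 0 0;0 -0.9 0 0 0 0;0 -0.9 0 0 0 0;0 -0.9 0 0 0 0;0 -0.9 0 0 0 0;0 0 0 0 0 0;0 0 0 0 0 0"}}

```text
time_s: 8.9
tcp_pos: [0.4247, -0.4975, 0.2069]
ee_rot: [[-0.905, 0.426, -0.003], [0.426, 0.905, 0.003], [0.004, 0.002, -1.0]]
wrist_force: [-0.1, 1.0, -0.6]
gripper_width: 0.005
gripper_force: 0.0
```

```bash
python3 - <<'E'
from fit import *
st()
p,d=snap('top','t7');q,e=snap('side','s7')
A=cv2.resize(p[150:250,200:320],(600,500),interpolation=2)
cv2.imwrite('pics/f7.png',np.vstack([cv2.resize(p[150:250,200:320],(360,300)),cv2.resize(q[160:240,195:291],(360,300))]))
C=cloud('top',d);C=C[(abs(C[:,0]-.45)<.15)&(abs(C[:,1]+.345)<.12)]
m=(C[:,2]>.04)&(C[:,2]<.066)&(np.hypot(C[:,0]-.426,C[:,1]+.437)>.04)
print(cv2.minAreaRect(C[m][:,:2].astype(np.float32)))
X=(C[:,:2]-B)@ex;Y=(C[:,:2]-B)@ey
for x in np.arange(-.07,.07,.005):
    k=(X>=x)&(X<x+.005)&(abs(Y)<.025)&(C[:,2]<.1);print(round(x,3),k.sum(),np.median(C[k,2]).round(4) if k.any() else '',end=' | ')
for uv in [(303,212),(223,182),(360,155)]:print(uv,pt('top',d,*uv).round(4))
E
```

```text
t 8.9 tcp [ 0.4247 -0.4975  0.2069] box 0.0425 -0.1465 F box -0.51 0.86 -0.63 w 0.005
((0.4216764569282532, -0.38138097524642944), (0.01847751811146736, 0.12631472945213318), 58.03636932373047)
-0.07 0  | -0.065 0  | -0.06 0  | -0.055 0  | -0.05 0  | -0.045 0  | -0.04 0  | -0.035 0  | -0.03 0  | -0.025 0  | -0.02 0  | -0.015 0  | -0.01 0  | -0.005 0  | 0.0 0  | 0.005 0  | 0.01 0  | 0.015 0  | 0.02 0  | 0.025 0  | 0.03 0  | 0.035 0  | 0.04 0  | 0.045 0  | 0.05 0  | 0.055 0  | 0.06 0  | 0.065 0  | 0.07 0  | (303, 212) [ 0.4269 -0.4088  0.3178]
(223, 182) [ 0.4535 -0.3096  0.588 ]
(360, 155) [ 0.4793 -0.4339  0.552 ]
```

View pics/f7.png

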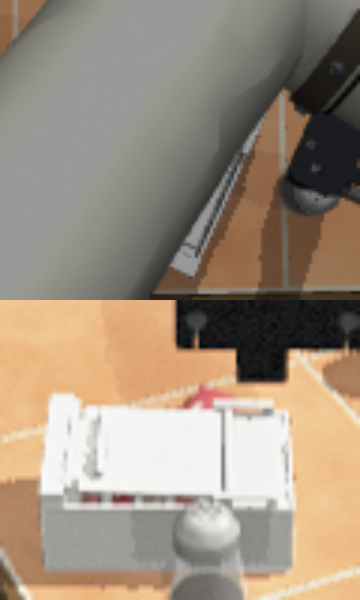

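>>> {"op": "play_rows", "data": {"commands": "-0.8 -0.9 0 0 0 0;-0.8 -0.9 0 0 0 0;-0.8 -0.9 0 0 0 0;-0.8 -0.6 0 0 0 0;-0.8 0 0 0 0 0;-0.8 0 0 0 0 0;0 0 0 0 0 0;0 0 0 0 0 0"}}

```text
time_s: 9.8
tcp_pos: [0.2819, -0.5966, 0.2092]
ee_rot: [[-0.905, 0.425, 0.001], [0.425, 0.905, -0.0], [-0.001, -0.0, -1.0]]
wrist_force: [0.7, -0.1, -0.8]
gripper_width: 0.008
gripper_force: 0.0
```

```bash
python3 - <<'E'
from fit import *
st()
p,d=snap('top','t8')
cv2.imwrite('pics/f8.png',cv2.resize(p[150:250,200:320],(720,600),interpolation=2))
C=cloud('top',d);C=C[(abs(C[:,0]-.45)<.15)&(abs(C[:,1]+.345)<.12)]
m=(C[:,2]>.04)&(C[:,2]<.066)&(np.hypot(C[:,0]-.426,C[:,1]+.437)>.04)
print(cv2.minAreaRect(C[m][:,:2].astype(np.float32)))
X=(C[:,:2]-B)@ex;Y=(C[:,:2]-B)@ey
for x in np.arange(-.07,.07,.004):
    k=(X>=x)&(X<x+.004)&(abs(Y)<.025)&(C[:,2]<.1);print(round(x,3),k.sum(),np.median(C[k,2]).round(4) if k.any() else '',end=' | ')
for uv in [(303,212),(223,182),(360,155)]:print(uv,pt('top',d,*uv).round(4))
E
```

```text
t 9.8 tcp [ 0.2819 -0.5966  0.2092] box -0.0445 -0.2969 F box 0.7 0.27 -0.79 w 0.008
((0.44686225056648254, -0.3452126383781433), (0.09187562018632889, 0.14003720879554749), 64.84429168701172)
-0.07 46 0.0588 | -0.066 46 0.0585 | -0.062 44 0.0592 | -0.058 47 0.0596 | -0.054 44 0.0558 | -0.05 44 0.0552 | -0.046 43 0.0549 | -0.042 43 0.0618 | -0.038 47 0.0549 | -0.034 45 0.0543 | -0.03 43 0.0535 | -0.026 43 0.0535 | -0.022 45 0.054 | -0.018 46 0.0538 | -0.014 44 0.0537 | -0.01 43 0.053 | -0.006 43 0.053 | -0.002 44 0.053 | 0.002 42 0.0526 | 0.006 45 0.0525 | 0.01 44 0.0523 | 0.014 43 0.0521 | 0.018 42 0.0519 | 0.022 44 0.0517 | 0.026 42 0.0511 | 0.03 45 0.0531 | 0.034 39 0.0467 | 0.038 41 0.0452 | 0.042 44 0.0452 | 0.046 43 0.0449 | 0.05 41 0.0454 | 0.054 42 0.0454 | 0.058 44 0.0452 | 0.062 44 0.0458 | 0.066 17 0.0476 | (303, 212) [ 0.4264 -0.4372  0.0881]
(223, 182) [ 0.4964 -0.2681  0.0087]
(360, 155) [ 0.5535 -0.58    0.0075]
```

View pics/f8.png

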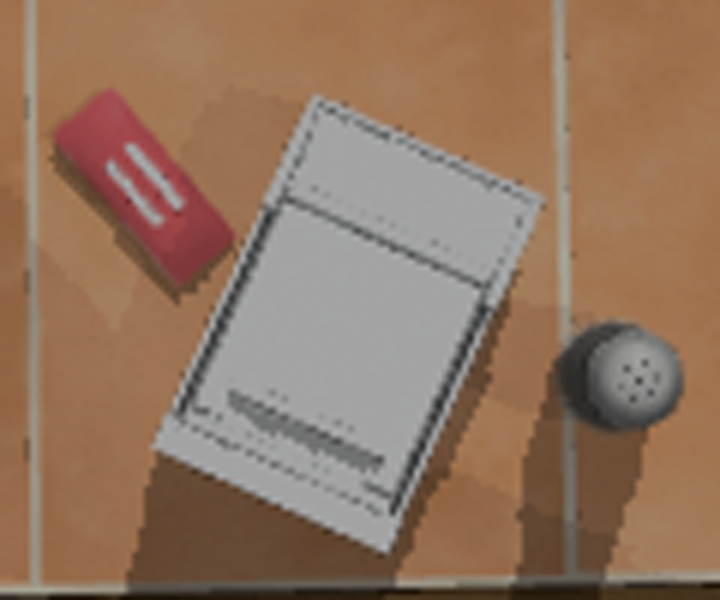

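```bash
python3 -c "
from station import r
print(r.finish_job())"
```

```text
the job is handed in; nothing more can be done
None
```

The lid is folded flat and slid to its stop, with its front edge beneath the lip. It stayed closed after I let go, and I've handed the job in. The box crept about 2 mm towards the lip while I pushed. The shaker, sachet and cup stand where they were.

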